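Seat a chair leg blank in the V-cradle and hold it down

ROBOT

A 6-joint arm with a two-finger parallel gripper is mounted at the origin on the work surface. World frame = base frame: x ahead of the robot, y to its left, z up, the work surface at z = 0. Lengths are in m, angles in degrees, forces in N, time in s.
With the tool pointing down it reaches from about 0.325 to 0.775 m from the base axis. Payload 5.5 kg.
Tool frame: the origin (TCP) lies midway between the tips of the shut fingers; the grasp point (between the pads) lies 19 mm behind it; z points along the fingers, y is the direction in which the jaws open and shut (so a half turn about z gives the same grasp; the last joint's range is limited). The gripper opens to 88 mm and grips with 3 to 60 N. Pads are 20 mm wide; open, the fingers measure 115 mm over their backs; the gripper's body (75 mm by 178 mm) begins 61 mm behind the grasp point.
Start: joints at [-3.249, 5.22, 70.514, -0, 104.267, -3.249], TCP at [0.6, -0, 0.187] pointing down, gripper open.
Joint ranges: [-164.24, 164.24], [-49.07, 125.15], [9.68, 141.18], [-86.29, 266.29], [3.28, 154.24], [-151.56, 151.56]. Speed limits (degrees/s): [147.25, 147.25, 172.46, 180, 180, 180].

INTERFACE

Orientations are given as [roll, pitch, yaw] about the fixed x, y, z axes, in that order (R = Rz(yaw) Ry(pitch) Rx(roll)).
In Python, from station import arm gives the robot as it stands. The module is installed in compiled form; this text tells all that it offers. Calls block until the motion is done:
- arm.move_pose(position, orientation): joint-space move of the TCP to a pose.
- arm.move_l(position, attitude=None, feed=0.15): straight line of the TCP; attitude=None keeps the orientation; feed is the mean speed in m/s.
- arm.goto_joints(angles): joint-space move.
- arm.command_gripper(opening, squeeze=None): finger opening in m; squeeze is the grip in N (None keeps the last); returns when the fingers have stopped.
- arm.dwell(seconds).
- arm.ik(position, orientation): joint angles nearest the present ones, or None.
- arm.observe(): the state.
- arm.read_camera(name): name is "scene" or "side" or "wrist"; returns a dict with "image" (400x640x3 uint8, red, green, blue), "depth" (400x640 float32, m along the optical axis (not along the pixel's ray), 0 where there is no reading), "K" (3x3 intrinsics, pixels), "camera_from_world" (4x4, takes a point from world to camera coordinates). Camera axes: x right, y down, z forward; pixel columns grow to the right and rows downward; lengths in m; the calibration is good to about 2 mm. The wrist camera is an equidistant fisheye: a pixel r from the principal point sees the ray r / f radians off the axis. A picture is of the moment at which its call begins.
A pose or a line that the arm cannot do raises arm.IKError and nothing moves.
- arm.job_done(): hands the job in, once; it reports no verdict.
The state is a dict: "time_s": time; "joints": joint angles; "joint_velocities": joint speeds; "joint_torque": joint torques, N m; "tcp_pos": TCP position; "eef_rot": TCP orientation; "wrist_force": force on the tool from outside, world axes, zero at the start; "ft_torque": the same for the moment, N m; "grip_width": finger opening in m.
Only numpy, scipy, OpenCV 4.12 (cv2) and the standard library are available. Lean on these libraries where they do the work, as an engineer would, in place of code of your own. Each camera call takes 0.05 s, during which the arm holds its last target.

TASK

Lift the long chair leg blank out of the rest and lay it in the V-cradle with its plain butt end up against the cradle's end stop, tenon pointing away from the stop. Press it down with a firm hand so that it bears on both faces of the V, without ramming it, and finish while still holding it pressed there: do not let go. Leave the short rung, the jar and the tin where they are.

Things in the scene. Friction and masses are not known exactly. Their poses are not given: they have to be found in the camera images.
- leg_mid (a point): Centre of the long chair leg blank, pale turned wood: round bar 36 mm in diameter, 190 mm long, with a thinner round tenon (20 mm in diameter, 25 mm long) on one end; 0.1 to 0.19 kg. The point lies on the axis, half-way along the 36 mm part. x runs along the bar towards the tenon; y and z may have rolled about it.
- leg_butt (a point): Centre of the plain butt end face of the leg, 95 mm from leg_mid on the side away from the tenon.
- leg: The same leg, as a whole; origin and axes as for leg_mid.
- rung: Short rung in the other groove of the rest, to be left alone: the same pale wood and 36 mm diameter but only 110 mm long and with no tenon. Origin at its centre, x along its axis.
- rest: Wooden rest, fixed; origin at the centre of its underside. Board 110 x 210 mm, 5 mm thick, with two cleats (14 mm wide, 26 mm high) at x = -40 and +40 mm; 66 mm between them are free for the fingers. Two grooves along x, at y = -50 and +50 mm, hold leg and rung (which in which varies), their axes 34 mm above the bench.
- cradle: Wooden V-cradle, fixed; origin at the centre of its underside, x along the V away from the end stop, z up. Base board 215 x 90 x 15 mm; two saddles with 90 degree V, each 30 mm long, at x = -58 and +58 mm: 86 mm between them are free for the fingers. V faces reach 62 mm above the bench. End stop: upright board 70 mm wide, inner face at x = -95 mm, top at 75 mm.
- seat (a point): Fixed point of the cradle, 62 mm above its origin, axes as the cradle's: here lies leg_mid when the leg is fully down in the V with its butt against the stop.
- stop_face (a point): Point on the inner face of the end stop, 95 mm from the seat along -x of the cradle: where the centre of the butt end meets it.
- cheek_left: The V face boards on the cradle's +y side (both saddles), sloping 45 degrees, waxed and slippery (friction about 0.25); origin and axes as the cradle's.
- cheek_right: The V face boards on the cradle's -y side (both saddles), sloping 45 degrees, waxed and slippery (friction about 0.25); origin and axes as the cradle's.
- jar: Closed glass jar, 64 mm across, 100 mm high, standing on the bench; leave alone.
- tin: Tin can, 74 mm across, 90 mm high, standing on the bench; leave alone.
Mind the look-alikes: they are no part of the job. Leave any pink or red look-alike of the leg alone.

How it is judged:
By the outcome, as a careful person would: the job done as asked, in the order asked, and still so for the second after the job is handed in, while the arm keeps its last pose, push and grip.
It also fails if it takes over 35 s, if anything falls off the work surface, if the arm or the gripper's body presses on something with over 40 N, if the wrist force passes 120 N, or if a joint passes its speed limit or range.

## Working session

There is one attempt and no reset: what is moved stays moved. The work goes in short steps, each a Python script; the robot and the scene stay as the last script left them, time stands still between calls to the robot, and variables do not carry over. Pictures are saved under pics/ and viewed, and the job is handed in when it is done.

```bash
mkdir -p pics; cat > h.py <<'E'
import numpy as np, cv2
from station import arm
def snap(n,f):
    c=arm.read_camera(n); cv2.imwrite(f,cv2.cvtColor(c["image"],cv2.COLOR_RGB2BGR)); np.savez(f.replace('.png','.npz'),**c); return c
def world(c,u,v):
    d=c["depth"][v,u]; K=c["K"]; p=np.stack([(u-K[0,2])/K[0,0]*d,(v-K[1,2])/K[1,1]*d,d,np.ones_like(d)],-1)
    return (p@np.linalg.inv(c["camera_from_world"]).T)[...,:3]
def proj(c,P):
    p=(c["camera_from_world"]@np.append(P,1))[:3]; q=c["K"]@p; return q[:2]/q[2]
E
python3 - <<'E'
from h import *
for n in("scene","side","wrist"):
    c=snap(n,f"pics/{n}0.png"); print(n,np.linalg.inv(c["camera_from_world"]).round(3).tolist(),c["K"].round(1).tolist())
o=arm.observe();print(o["time_s"],o["tcp_pos"],o["eef_rot"],o["wrist_force"])
E
```

```text
scene [[0.036, 0.807, -0.589, 1.282], [0.999, -0.033, 0.016, 0.043], [-0.006, -0.589, -0.808, 1.102], [0.0, 0.0, 0.0, 1.0]] [[461.9, 0.0, 313.1], [0.0, 461.9, 190.1], [0.0, 0.0, 1.0]]
side [[-0.875, -0.329, 0.355, 0.031], [-0.484, 0.623, -0.614, 0.937], [-0.019, -0.709, -0.705, 1.062], [0.0, 0.0, 0.0, 1.0]] [[513.0, 0.0, 320.5], [0.0, 513.0, 197.5], [0.0, 0.0, 1.0]]
wrist [[1.0, 0.0, -0.002, 0.599], [-0.0, -0.954, -0.299, 0.082], [-0.002, 0.299, -0.954, 0.384], [0.0, 0.0, 0.0, 1.0]] [[309.7, 0.0, 317.3], [0.0, 309.7, 197.3], [0.0, 0.0, 1.0]]
0.15 [ 5.99716334e-01 -2.97535482e-05  1.85969845e-01] [-1.79913250e+02 -3.61487623e-03  8.99980700e+01] [-0.32483196 -0.26541762 -0.69987407]
```

View pics/scene0.png

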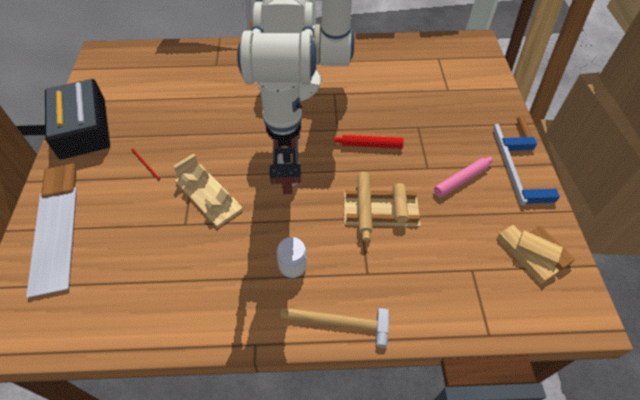

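View pics/side0.png

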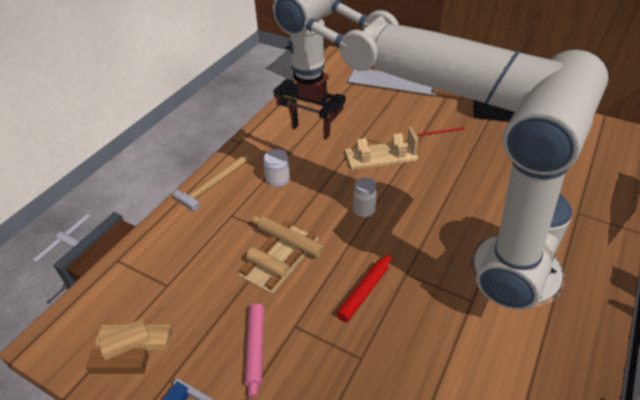

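View pics/wrist0.png

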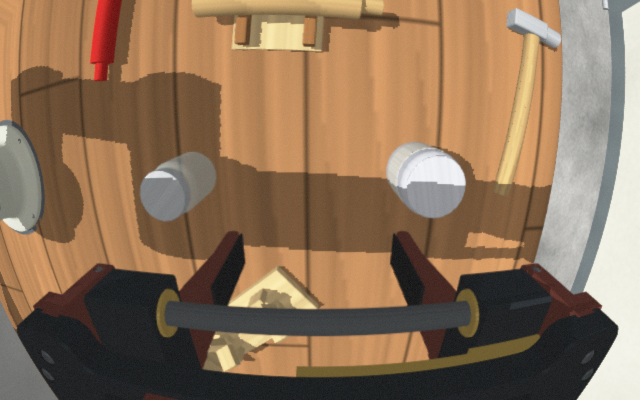

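The scene view shows four leg-like candidates. The pale bar at (364,205) has a dark-tipped tenon at (366,245), in the left groove of the rest. The short pale bar without a tenon at (400,202) is the rung, and the red (370,142) and pink (463,177) bars are look-alikes. The first fits: pale, long, with a tenon. The cradle is at (207,192), with its stop at the upper left (187,165). In the side view the two cans are at (277,168) and (364,197). Next is an enlarged crop to confirm.

```bash
python3 - <<'E'
import cv2,numpy as np
a=cv2.imread('pics/scene0.png'); b=cv2.imread('pics/side0.png')
L=[cv2.resize(x,(400,300),interpolation=cv2.INTER_CUBIC) for x in(a[155:260,320:460],a[140:245,150:290],b[205:295,230:350],b[110:185,335:435])]
cv2.imwrite('pics/crop0.png',np.vstack([np.hstack(L[:2]),np.hstack(L[2:])]))
E
```

```text
(no output)
```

View pics/crop0.png

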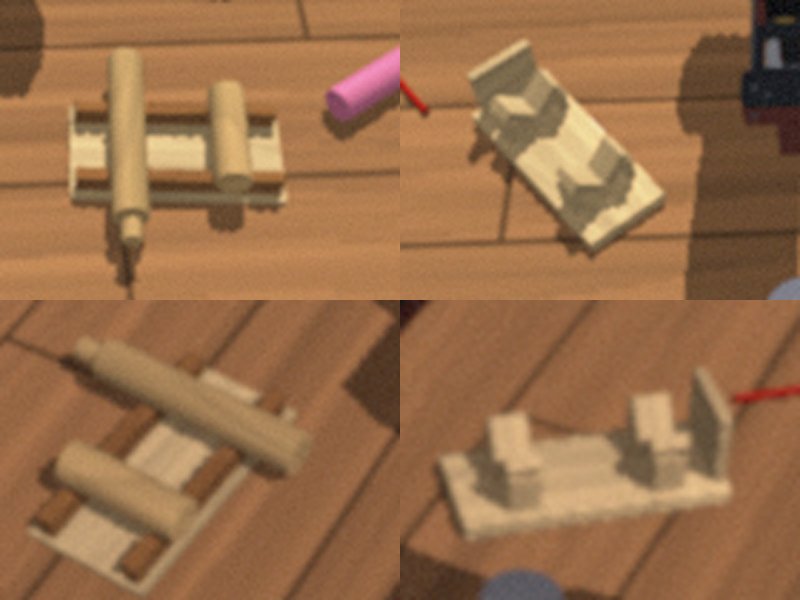

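The crop confirms it: the pale bar in the left groove has its tenon pointing to +x and its butt towards the robot. The cradle's stop is at its far-left corner. Next I measure both from depth in the two views.

```bash
cat > meas.py <<'E'
from h import *
def pts(n,box,tag='0'):
    c=dict(np.load(f'pics/{n}{tag}.npz')); u0,u1,v0,v1=box
    v,u=np.mgrid[v0:v1,u0:u1]; u=u.ravel();v=v.ravel(); P=world(c,u,v); hsv=cv2.cvtColor(c["image"],cv2.COLOR_RGB2HSV)[v,u]
    ok=c["depth"][v,u]>0
    return P[ok],hsv[ok]
E
python3 - <<'E'
from meas import *
for n,bl,bc in(("scene",(350,384,165,256),(170,245,148,230)),("side",(245,328,212,262),(340,425,125,170))):
    P,h=pts(n,bl); 
    bench=P[P[:,2]<0.004]; print(n,'bench z med',np.median(P[P[:,2]<0.012][:,2]).round(4))
    Q=P[(P[:,2]>0.040)]
    m=Q.mean(0)[:2]; 
    top=Q[Q[:,2]>0.046]; 
    (vx,vy,x0,y0)=cv2.fitLine(top[:,:2].astype(np.float32),cv2.DIST_HUBER,0,.001,.001).ravel()
    if vx<0: vx,vy=-vx,-vy
    s=(Q[:,:2]-[x0,y0])@[vx,vy]; w=(Q[:,:2]-[x0,y0])@[-vy,vx]
    e=np.percentile(s,[0,1,99,100])
    print(' leg n',len(Q),'yaw',np.degrees(np.arctan2(vy,vx)).round(2),'zmax',np.percentile(Q[:,2],[50,95,99]).round(4),'s',e.round(4),'w',np.percentile(w,[1,50,99]).round(4),'p0',x0.round(4),y0.round(4),'ends',[(x0+t*vx,y0+t*vy) for t in (e[0],e[3])])
    P,h=pts(n,bc)
    for lo,hi in((0.012,0.019),(0.03,0.06),(0.066,0.09)):
        q=P[(P[:,2]>lo)&(P[:,2]<hi)]
        r=cv2.minAreaRect(q[:,:2].astype(np.float32)); print(' cr',lo,len(q),np.round(r[0],4),np.round(r[1],4),round(r[2],2),'z',np.percentile(q[:,2],[5,50,95]).round(4))
E
```

```text
scene bench z med 0.0015
 leg n 748 yaw -3.86 zmax [0.0498 0.0544 0.0559] s [-0.1049 -0.0997  0.1107  0.1147] w [-0.0167 -0.0007  0.0167] p0 0.5595 0.2069 ends [(np.float64(0.45489118812977614), np.float64(0.21396462481677123)), (np.float64(0.673963804511156), np.float64(0.19916616142442953))]
 cr 0.012 1025 [ 0.491  -0.2386] [0.2158 0.0902] 40.11 z [0.0126 0.0154 0.0183]
 cr 0.03 718 [ 0.4788 -0.2489] [0.1803 0.0722] 39.93 z [0.0336 0.0469 0.0586]
 cr 0.066 114 [ 0.4179 -0.3014] [0.0419 0.0674] 23.17 z [0.067  0.074  0.0778]
side bench z med 0.0011
 leg n 1022 yaw -0.32 zmax [0.0494 0.0544 0.0565] s [-0.0703 -0.0678  0.1373  0.1458] w [-0.0311 -0.0048  0.099 ] p0 0.525 0.2214 ends [(np.float64(0.454729546173092), np.float64(0.22180545637245)), (np.float64(0.6707772702633029), np.float64(0.22058061521087446))]
 cr 0.012 766 [ 0.4695 -0.2575] [0.2724 0.1098] 45.99 z [0.0125 0.0154 0.0184]
 cr 0.03 483 [ 0.4735 -0.2472] [0.1793 0.077 ] 40.33 z [0.0319 0.0463 0.0586]
 cr 0.066 70 [ 0.4771 -0.2548] [0.1785 0.0744] 38.1 z [0.0679 0.074  0.0784]
```

```bash
python3 - <<'E'
from meas import *
for n,bl,bc in(("scene",(350,384,165,256),(170,245,148,230)),("side",(245,328,205,262),(335,425,120,172))):
    P,h=pts(n,bl)
    Q=P[(P[:,2]>0.036)&(np.abs(P[:,1]-(.207-.067*(P[:,0]-.56)))<.025)]
    d=np.array([np.cos(np.radians(-3.86)),np.sin(np.radians(-3.86))]);nn=np.array([-d[1],d[0]])
    # iterate: circle fit of cross-section w,z on body, yaw by per-slice
    s=(Q[:,:2]-[.5595,.2069])@d
    from scipy.optimize import least_squares
    B=Q[np.abs(s)<.075]
    def f(p):
        yy=p[0]+p[1]*(B[:,0]-.5595); return np.hypot((B[:,1]-yy)*np.cos(np.arctan(p[1])),B[:,2]-p[2])-.018
    r=least_squares(f,[.207,-.067,.034],loss='soft_l1',f_scale=.002).x
    yaw=np.arctan(r[1]);d=np.array([np.cos(yaw),np.sin(yaw)]);nn=np.array([-d[1],d[0]])
    s=(Q[:,:2]-[.5595,r[0]])@d;w=(Q[:,:2]-[.5595,r[0]])@nn
    print(n,'axis y at x=.5595',r.round(4),'yaw',np.degrees(yaw).round(2),'butt',np.percentile(s[np.abs(w)<.01],[.5,1,2,99]).round(4))
    for a in np.arange(.07,.13,.004):
        k=(s>a)&(s<a+.004)
        if k.sum()>2: print(round(a,3),k.sum(),w[k].min().round(4),w[k].max().round(4),Q[k,2].max().round(4),end=' | ')
    print()
    P,h=pts(n,bc)
    for yd in(40.1,):
      y=np.radians(yd);R=np.array([[np.cos(y),np.sin(y)],[-np.sin(y),np.cos(y)]])
      L=(P[:,:2]-[.491,-.2386])@R.T
      k=(np.abs(L[:,0])<.12)&(np.abs(L[:,1])<.06)
      for lo,hi in((.012,.019),(.05,.064),(.066,.08)):
        q=k&(P[:,2]>lo)&(P[:,2]<hi); print('  cradle loc',lo,q.sum(),np.percentile(L[q],[1,50,99],axis=0).round(4).tolist())
      # V: fit cheeks |y|=k
      q=k&(P[:,2]>.03)&(P[:,2]<.065)&(np.abs(np.abs(L[:,0])-.058)<.013)&(np.abs(L[:,1])<.034)
      for sg in(-1,1):
        for sx in (-1,1):
          m=q&(L[:,0]*sx>0)&(L[:,1]*sg>.004)&(L[:,1]*sg<.022)
          if m.sum()>4: print('   cheek',sg,sx,m.sum(),'z-|y|',np.median(P[m,2]-L[m,1]*sg).round(4))
E
```

```text
scene axis y at x=.5595 [ 0.2074 -0.0654  0.0348] yaw -3.74 butt [-0.1008 -0.0994 -0.0979  0.1124]
0.07 17 -0.0159 0.0165 0.0533 | 0.074 17 -0.0161 0.0163 0.0547 | 0.078 15 -0.0162 0.0161 0.0538 | 0.082 23 -0.0162 0.016 0.0545 | 0.086 28 -0.0163 0.0158 0.055 | 0.09 9 -0.0084 0.0078 0.0463 | 0.094 10 -0.0086 0.0045 0.051 | 0.098 10 -0.0086 0.0075 0.048 | 0.102 6 -0.0064 0.0044 0.047 | 0.106 14 -0.0091 0.0071 0.0471 | 0.11 9 -0.0089 0.0037 0.0473 | 
  cradle loc 0.012 1025 [[-0.0991, -0.0447], [0.0069, -0.0074], [0.1065, 0.0443]]
  cradle loc 0.05 364 [[-0.0999, -0.0338], [-0.0467, -0.0026], [0.0726, 0.0336]]
  cradle loc 0.066 114 [[-0.107, -0.0343], [-0.0987, -0.0008], [-0.0933, 0.0346]]
   cheek -1 -1 41 z-|y| 0.0376
   cheek -1 1 47 z-|y| 0.0364
   cheek 1 -1 60 z-|y| 0.0358
   cheek 1 1 69 z-|y| 0.0355
side axis y at x=.5595 [ 0.2049 -0.067   0.0342] yaw -3.83 butt [-0.1045 -0.1042 -0.1029  0.1087]
0.07 14 -0.0105 0.0167 0.0558 | 0.074 17 -0.0079 0.0197 0.0528 | 0.078 17 -0.0107 0.0152 0.055 | 0.082 13 -0.0042 0.0176 0.0527 | 0.09 5 -0.0028 0.0092 0.0488 | 0.094 9 -0.0055 0.0077 0.0477 | 0.098 5 -0.0029 0.0106 0.0453 | 0.102 8 -0.0002 0.0135 0.0451 | 0.106 12 -0.0083 0.0101 0.0447 | 0.11 3 -0.002 0.0071 0.0441 | 
  cradle loc 0.012 765 [[-0.1025, -0.0441], [0.0016, 0.0126], [0.1022, 0.0474]]
  cradle loc 0.05 225 [[-0.1054, -0.0307], [-0.0508, -0.0058], [0.0692, 0.0366]]
  cradle loc 0.066 69 [[-0.1088, -0.0353], [-0.102, 0.0035], [0.0507, 0.0363]]
   cheek -1 -1 69 z-|y| 0.0356
   cheek -1 1 68 z-|y| 0.0345
   cheek 1 -1 11 z-|y| 0.0318
   cheek 1 1 9 z-|y| 0.0292
```

```bash
python3 - <<'E'
from meas import *
P,h=pts("scene",(338,426,175,235))
y=np.radians(-3.8);R=np.array([[np.cos(y),np.sin(y)],[-np.sin(y),np.cos(y)]])
L=(P[:,:2]-[.553,.2065])@R.T
k=(L[:,1]>.03)&(L[:,1]<.07)
for lo,hi in((.003,.009),(.02,.03)):
    q=k&(P[:,2]>lo)&(P[:,2]<hi); c,b=np.histogram(L[q,0],np.arange(-.08,.08,.005)); print(lo,[(round(x,3),int(n)) for x,n in zip(b,c) if n])
q=(P[:,2]>.003)&(P[:,2]<.03)&(np.abs(L[:,0])<.08);print(np.percentile(L[q],[1,99],axis=0).round(3))
for p,yw in(((.553,.2065,.18),-3.8),((.553,.2065,.18),176.2),((.49,-.2386,.18),40.1),((.49,-.2386,.18),-139.9),((.49,-.2386,.043),40.1)):
    print(p,yw,np.round(arm.ik(p,[180,0,yw]),1))
# tin/jar
P,h=pts("scene",(240,320,220,290)); q=P[:,2]>.085; print(P[q].min(0),P[q].max(0))
P,h=pts("side",(345,385,175,222)); q=P[:,2]>.085; print(P[q].min(0),P[q].max(0))
E
```

```text
0.003 [(np.float64(-0.08), 3), (np.float64(-0.075), 5), (np.float64(-0.07), 5), (np.float64(-0.04), 5), (np.float64(-0.035), 11), (np.float64(-0.03), 16), (np.float64(-0.025), 15), (np.float64(-0.02), 17), (np.float64(-0.015), 18), (np.float64(-0.01), 17), (np.float64(-0.005), 18), (np.float64(0.0), 14), (np.float64(0.005), 17), (np.float64(0.01), 14), (np.float64(0.015), 10), (np.float64(0.04), 3), (np.float64(0.045), 21), (np.float64(0.05), 16), (np.float64(0.055), 9), (np.float64(0.06), 3), (np.float64(0.065), 1), (np.float64(0.07), 6)]
0.02 [(np.float64(-0.05), 13), (np.float64(-0.045), 13), (np.float64(-0.04), 26), (np.float64(-0.035), 20), (np.float64(0.03), 10), (np.float64(0.035), 16), (np.float64(0.04), 25), (np.float64(0.045), 14)]
[[-0.074 -0.067]
 [ 0.075  0.171]]
(0.553, 0.2065, 0.18) -3.8 [ 17.2   3.6  72.9  -0.  103.5 111. ]
(0.553, 0.2065, 0.18) 176.2 [ 17.2   3.6  72.9   0.  103.5 -69. ]
(0.49, -0.2386, 0.18) 40.1 [-29.5  -3.3  79.9  -0.  103.5  20.4]Traceback (most recent call last):
  File "<stdin>", line 10, in <module>
    return _wrapfunc(a, 'round', decimals=decimals, out=out)
    return _wrapit(obj, method, *args, **kwds)
    result = getattr(arr, method)(*args, **kwds)
TypeError: unsupported operand type(s) for *: 'NoneType' and 'float'
```

The leg's mid measures (0.553, 0.2065) with yaw −3.8° and an axis height of 34.5 mm, which agrees with the 34 mm given. The rest's cleats are centred on it to within about 1 mm. The cradle is at (0.490, −0.2386) with yaw 40.1°, and its board fits 216×90 mm. The scene and side views differ by 2–3 mm, and contact will resolve that. Now to grasp.

```bash
python3 - <<'E'
from h import *
arm.move_pose([.553,.2065,.13],[180,0,-3.8])
arm.move_l([.553,.2065,.0155],feed=.08)
o=arm.observe();print(o["time_s"],o["tcp_pos"],o["wrist_force"])
arm.command_gripper(.03,squeeze=45)
o=arm.observe();print(o["time_s"],o["grip_width"],o["tcp_pos"],o["wrist_force"],o["ft_torque"])
snap("wrist","pics/wrist1.png");snap("side","pics/side1.png")
E
```

```text
3.4667 [0.55342685 0.20665372 0.01622061] [ 0.52701075  0.25417155 -0.00278502]
4.4667 0.030081139732700133 [0.55300063 0.20647315 0.01547701] [-0.15406895  0.20288682  0.18887434] [0.10088984 0.13458254 0.01349446]
```

View pics/wrist1.png

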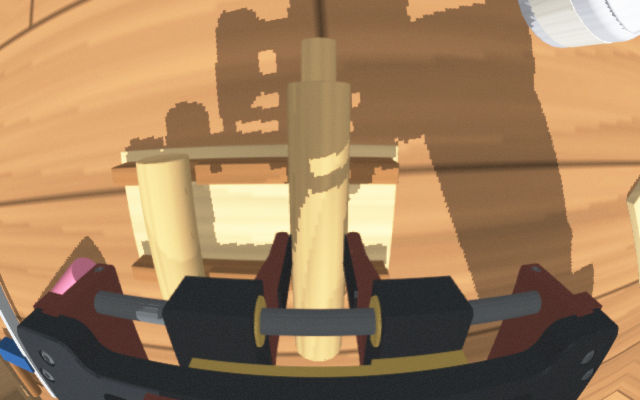

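View pics/side1.png

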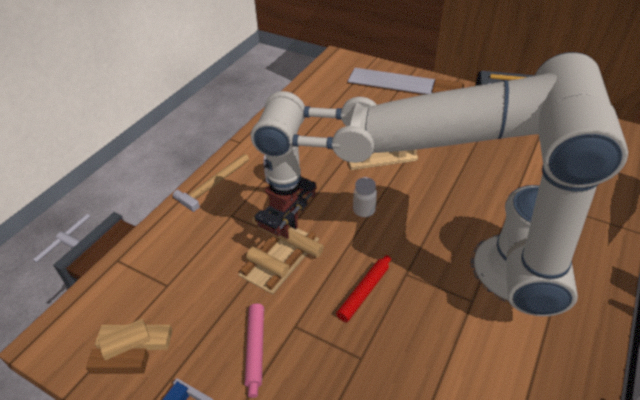

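The wrist view shows the leg at (320,200) between the fingers (285/360, 260), tenon up at (318,60), rung at (170,220) untouched. But the width reads 30.08 mm, exactly what I commanded, on a 36 mm bar. That would mean the fingers aren't clamping it, so I check by closing further.

```bash
python3 - <<'E'
from h import *
arm.command_gripper(0.0,squeeze=45)
o=arm.observe();print(o["time_s"],o["grip_width"],o["tcp_pos"],o["wrist_force"],o["ft_torque"])
c=snap("wrist","pics/wrist2.png");im=cv2.cvtColor(c["image"],cv2.COLOR_RGB2BGR)
cv2.imwrite("pics/w2c.png",cv2.resize(im[200:370,200:440],None,fx=3,fy=3))
E
```

```text
5.1917 0.0006603793961757652 [0.55355925 0.20667245 0.01643812] [-0.07985871  0.06804608  5.15932125] [0.03056774 0.18478571 0.02179483]
```

View pics/w2c.png

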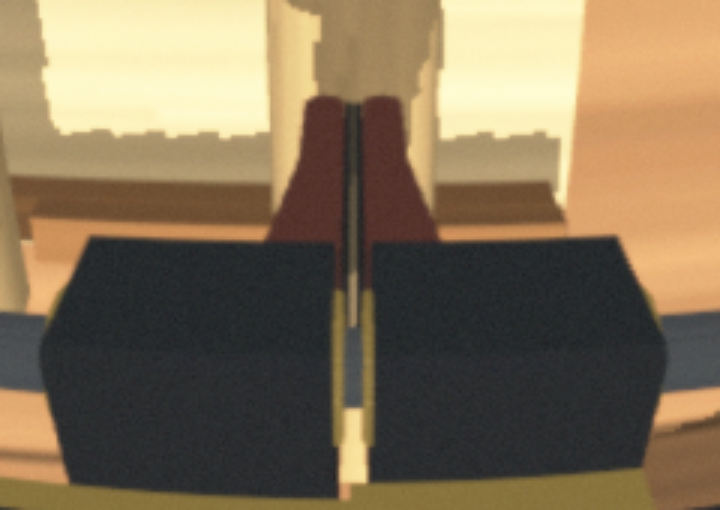

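The fingers shut fully above the bar, so the tips are on top of it (5 N upward) rather than around it, although the TCP reads z = 0.016. I check the tip height against the images.

```bash
python3 - <<'E'
from h import *
c=dict(np.load('pics/wrist2.npz'));T=np.linalg.inv(c["camera_from_world"]);K=c["K"]
print(T.round(4).tolist())
def wf(u,v):
    d=c["depth"][v,u]; x,y=u-K[0,2],v-K[1,2]; r=np.hypot(x,y); th=r/K[0,0]; k=d*np.tan(th)/r
    return (T@[x*k,y*k,d,1])[:3].round(4)
for n,u,v in(("tipL",307,240),("tipR",327,240),("leg ahead",300,215),("leg",330,150),("leg",318,110),("tenon",318,55),("bench",60,150),("board",350,220),("cleat",365,170)): print(n,wf(u,v), c["depth"][v,u])
s=snap("side","pics/side2.png");im=cv2.cvtColor(s["image"],cv2.COLOR_RGB2BGR)
p=proj(s,np.array([.5535,.2067,.0164]));q=proj(s,np.array([.5535,.2067,.052]));print(p,q)
s2=snap("scene","pics/scene2.png");i2=cv2.cvtColor(s2["image"],cv2.COLOR_RGB2BGR)
cv2.imwrite('pics/c2.png',np.hstack([cv2.resize(im[170:300,230:350],(390,420)),cv2.resize(i2[130:260,320:440],(390,420))]))
E
```

```text
[[-0.0664, -0.9524, -0.2974, 0.6351], [-0.9978, 0.063, 0.0208, 0.2009], [-0.0011, 0.2981, -0.9545, 0.2143], [0.0, 0.0, 0.0, 1.0]]
tipL [0.5648 0.2112 0.0641] 0.16446996
tipR [0.5641 0.2005 0.064 ] 0.16463353
leg ahead [0.5738 0.215  0.0491] 0.17619534
leg [0.61   0.1959 0.0507] 0.16350755
leg [0.6318 0.2009 0.0523] 0.15568097
tenon [0.662  0.1988 0.0441] 0.15442856
bench [6.288e-01 4.356e-01 4.000e-04] 0.21097292
board [0.551  0.1827 0.0047] 0.22470069
cleat [0.5924 0.174  0.0261] 0.19177087
[289.03831601 240.39735255] [288.19122557 231.57181818]
```

View pics/c2.png

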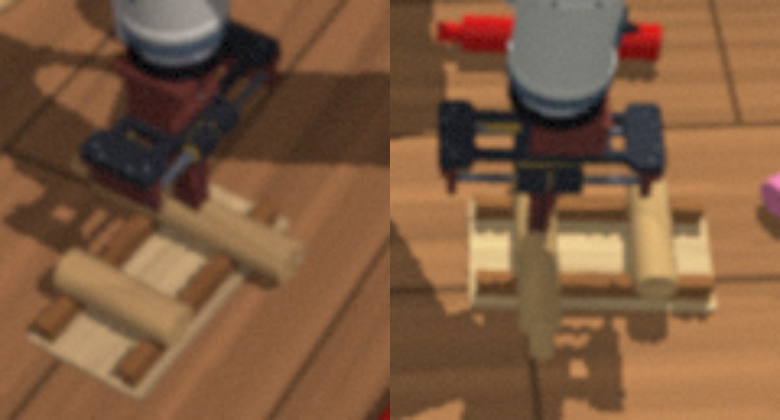

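```bash
python3 - <<'E'
from h import *
for tag,px in(("0",[(234,238),(240,240),(403,240),(408,250)]),("1",[(280,240),(285,250),(353,240),(358,250)]),("2",[(307,235),(310,238),(325,236),(325,245),(316,240)])):
    c=dict(np.load(f'pics/wrist{tag}.npz'));T=np.linalg.inv(c["camera_from_world"]);K=c["K"]
    for u,v in px:
        d=c["depth"][v,u]; x,y=u-K[0,2],v-K[1,2]; r=np.hypot(x,y); k=d*np.tan(r/K[0,0])/r
        print(tag,(u,v),(T@[x*k,y*k,d,1])[:3].round(4),"camframe",np.round([x*k,y*k,d],4))
    im=cv2.cvtColor(c["image"],cv2.COLOR_RGB2BGR)
    dep=c["depth"];print(' depth col down finger',[ (v,float(dep[v,px[0][0]].round(4))) for v in range(226,262,4)])
o=arm.observe();print(o["time_s"],o["joints"],o["tcp_pos"],o["wrist_force"])
E
```

```text
0 (234, 238) [0.5531 0.0113 0.2319] camframe [-0.046   0.0225  0.166 ]
0 (240, 240) [0.555  0.0077 0.2268] camframe [-0.0441  0.0244  0.172 ]
0 (403, 240) [0.6462 0.0109 0.2336] camframe [0.047  0.0234 0.1644]
0 (408, 250) [0.6458 0.0109 0.2456] camframe [0.0466 0.027  0.1529]
 depth col down finger [(226, 0.414000004529953), (230, 0.41670000553131104), (234, 0.17229999601840973), (238, 0.16599999368190765), (242, 0.16189999878406525), (246, 0.1597999930381775), (250, 0.1581999957561493), (254, 0.15800000727176666), (258, 0.1581999957561493)]
1 (280, 240) [0.5654 0.2255 0.0636] camframe [-0.02    0.0229  0.164 ]
1 (285, 250) [0.5631 0.2222 0.0713] camframe [-0.0166  0.0271  0.1573]
1 (353, 240) [0.5624 0.1864 0.0627] camframe [0.0192 0.023  0.1649]
1 (358, 250) [0.5622 0.1851 0.0744] camframe [0.0206 0.0266 0.1539]
 depth col down finger [(226, 0.2257000058889389), (230, 0.2257000058889389), (234, 0.17090000212192535), (238, 0.16740000247955322), (242, 0.16349999606609344), (246, 0.15889999270439148), (250, 0.15479999780654907), (254, 0.14910000562667847), (258, 0.14499999582767487)]
2 (307, 235) [0.5646 0.2114 0.0571] camframe [-0.0057  0.0209  0.1712]
2 (310, 238) [0.5645 0.2097 0.0611] camframe [-0.0039  0.0221  0.1675]
2 (325, 236) [0.5637 0.2015 0.0578] camframe [0.0043 0.0214 0.1707]
2 (325, 245) [0.564  0.2017 0.0698] camframe [0.004  0.0247 0.1591]
2 (316, 240) [0.6351 0.2009 0.2143] camframe [-0.  0.  0.]
 depth col down finger [(226, 0.17720000445842743), (230, 0.1762000024318695), (234, 0.17319999635219574), (238, 0.16619999706745148), (242, 0.16290000081062317), (246, 0.15889999270439148), (250, 0.15330000221729279), (254, 0.14990000426769257), (258, 0.14650000631809235)]
5.3417 [ 1.71731080e+01  5.65563099e+00  8.73887940e+01 -4.05201030e-04
  8.68638920e+01  1.10975398e+02] [0.55356354 0.20665557 0.01641743] [-0.11594373 -0.88498993  6.28531853]
```

In every wrist frame the visible fingertips are 36–38 mm above the reported TCP: z ≈ 0.224 with TCP 0.186, and ≈ 0.053 resting on the 0.052 bar top with TCP 0.016. The wrist camera itself reads the bench as 0.0004 and the board as 0.0047, so its calibration is sound. There is no lateral offset: the fingers are centred on x = 0.554, y = 0.2065. The arm's z figure therefore describes a point about 36 mm beyond the real tips. I will work with that offset, lower carefully while watching the force, and verify with the grip width.

```bash
cat >> h.py <<'E'
ZO=0.036  # real tip z = reported + ZO
def st(t=''):
    o=arm.observe(); print(t,round(o["time_s"],2),'w',round(o["grip_width"],4),'tcp',np.round(o["tcp_pos"],4),'rpy',np.round(o["eef_rot"],1),'F',np.round(o["wrist_force"],2),'M',np.round(o["ft_torque"],2)); return o
E
python3 - <<'E'
from h import *
arm.move_l([.553,.2065,.03],feed=.1)
arm.command_gripper(.088)
f0=st('open')["wrist_force"]
for z in(.002,-.010,-.020):
    arm.move_l([.553,.2065,z],feed=.08); o=st(z)
    if abs(o["wrist_force"][2]-f0[2])>6: print('contact');break
else:
    arm.command_gripper(0.0,squeeze=45); st('closed')
snap("wrist","pics/wrist3.png")
E
```

```text
open 7.01 w 0.0877 tcp [0.553  0.2065 0.03  ] rpy [-180.     0.    -3.8] F [-0.36  0.58 -0.06] M [ 0.11  0.07 -0.02]
0.002 7.51 w 0.0882 tcp [0.5524 0.2063 0.001 ] rpy [ 1.8e+02  1.0e-01 -3.8e+00] F [ 0.08  0.06 -0.22] M [ 0.09  0.11 -0.07]
-0.01 7.81 w 0.0878 tcp [ 0.5525  0.2063 -0.0109] rpy [ 1.8e+02  1.0e-01 -3.8e+00] F [0.91 0.4  0.56] M [ 0.05  0.08 -0.  ]
-0.02 8.08 w 0.0879 tcp [ 0.5524  0.2063 -0.0209] rpy [ 1.8e+02  1.0e-01 -3.8e+00] F [-0.29 -0.9   0.27] M [0.06 0.12 0.03]
closed 8.95 w 0.0354 tcp [ 0.553   0.2065 -0.02  ] rpy [-180.    -0.    -3.8] F [-0.46 -0.36  0.15] M [0.06 0.11 0.02]
```

View pics/wrist3.png

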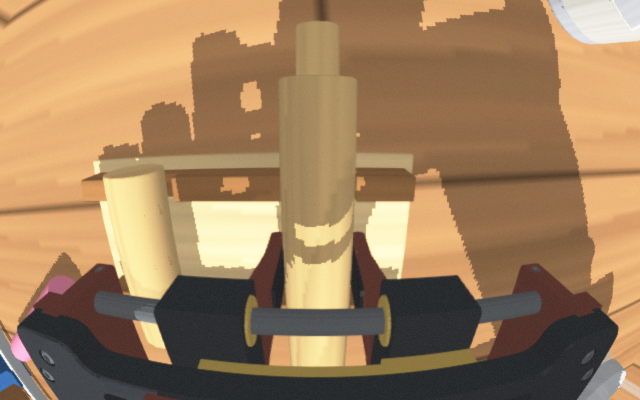

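Now it is gripped: the width reads 35.4 mm on the 36 mm bar, with the leg at (318,180) between the fingers and the rung at (140,240) undisturbed. Next I lift and measure where the shoulder sits in the hand.

```bash
python3 - <<'E'
from h import *
arm.move_l([.553,.2065,.10],feed=.12); st('lift')
c=snap("wrist","pics/wrist4.png"); s=snap("side","pics/side4.png"); sc=snap("scene","pics/scene4.png")
T=np.linalg.inv(c["camera_from_world"]);K=c["K"];D=c["depth"]
y=np.radians(-3.8)
for u in(305,312,318,324):
  row=[]
  for v in range(0,150,4):
    d=D[v,u]; x,yy=u-K[0,2],v-K[1,2]; r=np.hypot(x,yy); k=d*np.tan(r/K[0,0])/r; p=(T@[x*k,yy*k,d,1])[:3]
    row.append((v,round(float((p[0]-.553)*np.cos(y)+(p[1]-.2065)*np.sin(y)),4),round(float(p[2]),3)))
  if u in(312,324): print(u,row)
E
```

```text
lift 10.15 w 0.0353 tcp [0.5524 0.2063 0.0987] rpy [ 1.8e+02  1.0e-01 -3.8e+00] F [ 0.1   0.03 -2.19] M [0.08 0.15 0.03]
312 [(0, 0.1835, 0.001), (4, 0.1791, 0.001), (8, 0.1755, -0.001), (12, 0.1709, 0.001), (16, 0.1673, -0.001), (20, 0.1629, -0.0), (24, 0.1167, 0.162), (28, 0.1149, 0.162), (32, 0.1131, 0.162), (36, 0.1114, 0.161), (40, 0.1094, 0.162), (44, 0.1075, 0.162), (48, 0.106, 0.161), (52, 0.104, 0.162), (56, 0.1023, 0.162), (60, 0.1004, 0.163), (64, 0.0988, 0.161), (68, 0.0968, 0.163), (72, 0.0952, 0.162), (76, 0.0928, 0.17), (80, 0.0911, 0.17), (84, 0.0895, 0.169), (88, 0.0878, 0.17), (92, 0.0862, 0.169), (96, 0.0846, 0.17), (100, 0.0829, 0.169), (104, 0.0813, 0.17), (108, 0.0797, 0.17), (112, 0.078, 0.169), (116, 0.0764, 0.169), (120, 0.0747, 0.169), (124, 0.0731, 0.169), (128, 0.0714, 0.169), (132, 0.0699, 0.17), (136, 0.0682, 0.17), (140, 0.0665, 0.17), (144, 0.0648, 0.169), (148, 0.0632, 0.17)]
324 [(0, 0.1836, 0.0), (4, 0.179, 0.002), (8, 0.1753, -0.0), (12, 0.1711, -0.0), (16, 0.1665, 0.002), (20, 0.1627, 0.0), (24, 0.1168, 0.162), (28, 0.1149, 0.162), (32, 0.113, 0.162), (36, 0.1117, 0.16), (40, 0.1095, 0.161), (44, 0.1075, 0.162), (48, 0.106, 0.161), (52, 0.1041, 0.162), (56, 0.1023, 0.162), (60, 0.1006, 0.161), (64, 0.0987, 0.162), (68, 0.097, 0.161), (72, 0.0953, 0.161), (76, 0.0927, 0.17), (80, 0.0911, 0.17), (84, 0.0895, 0.17), (88, 0.0878, 0.17), (92, 0.0862, 0.171), (96, 0.0846, 0.17), (100, 0.0829, 0.171), (104, 0.0813, 0.17), (108, 0.0797, 0.17), (112, 0.078, 0.17), (116, 0.0764, 0.171), (120, 0.0748, 0.17), (124, 0.0731, 0.17), (128, 0.0716, 0.171), (132, 0.0698, 0.17), (136, 0.0682, 0.17), (140, 0.0665, 0.17), (144, 0.0648, 0.17), (148, 0.0632, 0.17)]
```

View pics/side4.png

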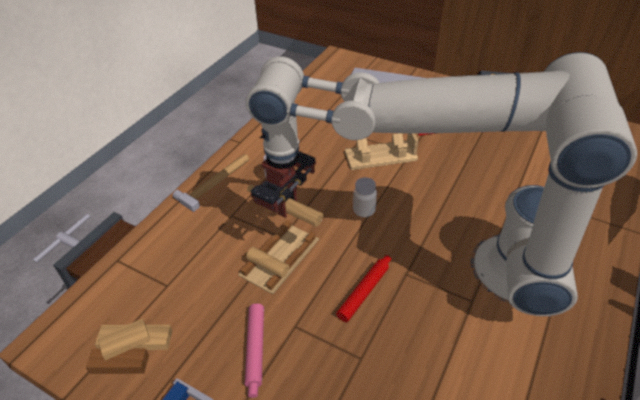

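View pics/wrist4.png

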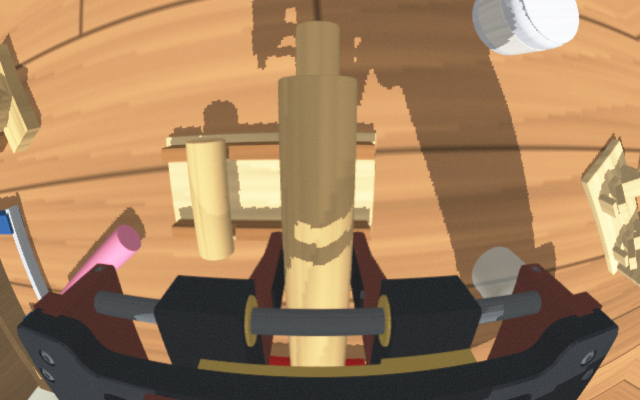

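The leg lifted level: its top is at z = 0.170 all along, so the axis is 53.5 mm above the reported TCP. The shoulder is 93 mm ahead, so leg_mid lies 1.5–2 mm behind the TCP. Now to hover above the cradle, about 12 mm off the stop.

```bash
cat >> h.py <<'E'
YC=np.radians(40.1); DX=np.array([np.cos(YC),np.sin(YC)]); DY=np.array([-DX[1],DX[0]]); C=np.array([.490,-.2386])
def tgt(s,w,z): # leg_mid at cradle-local s,w ; axis height z
    p=C+(s+.0018)*DX+w*DY; return [p[0],p[1],z-.0535]
E
python3 - <<'E'
from h import *
arm.move_l([.553,.2065,.125],feed=.12)
arm.move_pose(tgt(.012,0,.175),[180,0,40.1]); st('hover')
arm.move_l(tgt(.012,0,.105),feed=.12); st('low')
for n in("scene","side","wrist"): snap(n,f"pics/{n}5.png")
a=cv2.imread('pics/scene5.png');b=cv2.imread('pics/side5.png')
cv2.imwrite('pics/c5.png',np.hstack([cv2.resize(a[130:260,140:270],(400,400)),cv2.resize(b[80:190,330:440],(400,400))]))
E
```

```text
hover 12.28 w 0.0352 tcp [ 0.5008 -0.229   0.1212] rpy [-180.    -0.    40.1] F [-0.35  0.03 -1.76] M [ 0.04  0.11 -0.03]
low 13.01 w 0.0353 tcp [ 0.501  -0.2297  0.0523] rpy [179.9  -0.   40.1] F [-0.53 -0.28 -1.45] M [0.   0.09 0.  ]
```

View pics/c5.png

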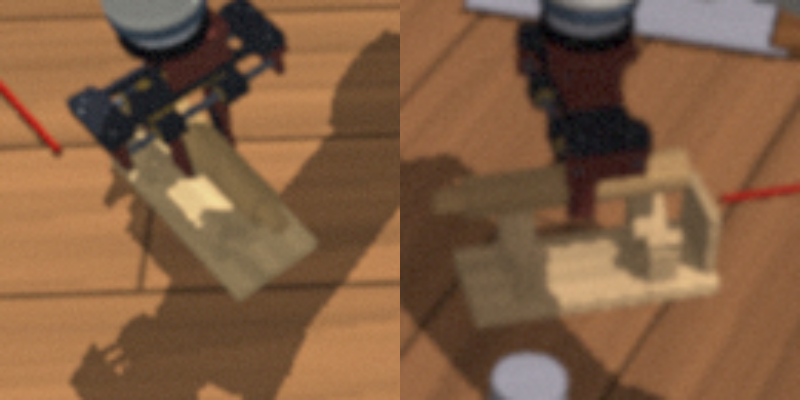

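View pics/wrist5.png

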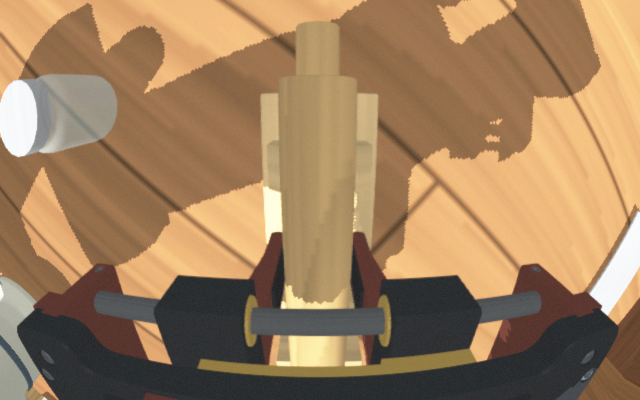

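The leg (278–357 px) is centred over the cradle board (262–378 px), with the tenon pointing away from the stop. I refine the lateral offset and yaw from wrist depth before lowering.

```bash
python3 - <<'E'
from h import *
c=dict(np.load('pics/wrist5.npz'));T=np.linalg.inv(c["camera_from_world"]);K=c["K"]
v,u=np.mgrid[85:232,230:410];D=c["depth"][v,u];x=u-K[0,2];y=v-K[1,2];r=np.hypot(x,y)+1e-9;k=D*np.tan(r/K[0,0])/r
P=np.stack([x*k,y*k,D,np.ones_like(D)],-1)@T.T
s=(P[...,:2]-C)@DX;w=(P[...,:2]-C)@DY;z=P[...,2]
bd=(z>.011)&(z<.019)
print('board end s',np.percentile(s[bd],[99,99.8]).round(4))
for v0 in range(100-85,230-85,20):
    q=bd[v0:v0+12]; ss=s[v0:v0+12];ww=w[v0:v0+12]; lg=(z[v0:v0+12]>.09)&(np.abs(ww)<.03)
    if q.sum()>10: print(v0+85,'s',np.median(ss[q]).round(3),'board w',np.percentile(ww[q],[1,99]).round(4),'leg w',np.percentile(ww[lg],[1,99]).round(4), 'legtop',np.percentile(z[v0:v0+12][lg],98).round(4))
sd=(z>.05)&(z<.07)&(s>.03);print('saddle top w',np.percentile(w[sd],[1,99]).round(4),'s',np.percentile(s[sd],[2,98]).round(4),sd.sum())
E
```

```text
board end s [0.1038 0.1047]
100 s 0.095 board w [-0.0463  0.0431] leg w [-0.0176  0.0167] legtop 0.1256
120 s 0.08 board w [-0.0461  0.0426] leg w [-0.0174  0.0175] legtop 0.1257
140 s 0.066 board w [-0.0471  0.0433] leg w [-0.0176  0.017 ] legtop 0.1254
160 s 0.049 board w [-0.0468  0.0433] leg w [-0.0172  0.0167] legtop 0.1252
180 s 0.031 board w [-0.0468  0.043 ] leg w [-0.0181  0.0172] legtop 0.1255
200 s 0.015 board w [-0.0467  0.0429] leg w [-0.0174  0.0169] legtop 0.1256
220 s -0.002 board w [-0.046   0.0422] leg w [-0.0174  0.0173] legtop 0.1255
saddle top w [-0.0355  0.032 ] s [0.0409 0.0702] 1296
```

Wrist depth puts the cradle 1.6 mm to −y and 3 mm to −x of my estimate, with yaw agreeing. I apply that, lower to just above contact, feel for the V, slide to the stop, then press, all in small force-checked steps.

```bash
cat >> h.py <<'E'
C=C-.003*DX-.0016*DY
def fr(f0):
    arm.dwell(.12); o=arm.observe(); f=o["wrist_force"]-f0; return f[:2]@DX,f[:2]@DY,f[2],o
E
python3 - <<'E'
from h import *
arm.command_gripper(0.0,squeeze=58)
arm.move_l(tgt(.006,0,.068),feed=.1)
arm.dwell(.2); f0=arm.observe()["wrist_force"]; print(f0)
z=.068
while z>.0525:
    z-=.0015; arm.move_l(tgt(.006,0,z),feed=.03); a,b,c,o=fr(f0)
    print('z',round(z,4),np.round([a,b,c],2),o["tcp_pos"][2].round(4),round(o["time_s"],2))
    if c>3: break
np.save('f0.npy',f0); np.save('z.npy',z)
E
```

```text
[-0.09246317 -0.58434789 -2.37595705]
z 0.0665 [0.49 0.01 0.03] 0.0131 14.47
z 0.065 [0.12 1.28 0.1 ] 0.0114 14.84
z 0.0635 [0.11 0.15 0.64] 0.01 15.21
z 0.062 [ 0.19 -0.75  1.8 ] 0.0085 15.57
z 0.0605 [0.21 1.27 7.89] 0.008 15.94
```

Contact came at an axis height of 61.5 mm (62 expected) with a negligible sideways force, so it is seated on both faces. Next I slide it to the stop.

```bash
python3 - <<'E'
from h import *
f0=np.load('f0.npy'); z=.0615; s=.006
arm.move_l(tgt(s,0,z),feed=.03); a,b,c,o=fr(f0); print(np.round([a,b,c],2))
while s>-.010:
    s-=.0015; arm.move_l(tgt(s,0,z),feed=.03); a,b,c,o=fr(f0)
    print('s',round(s,4),np.round([a,b,c],2),((o["tcp_pos"][:2]-C)@DX-.0018).round(4),round(o["time_s"],2))
    if a>6: break
np.save('s.npy',s); st()
E
```

```text
[-0.21 -2.1   4.1 ]
s 0.0045 [ 1.31 -3.86  3.49] 0.0046 16.68
s 0.003 [ 2.2  -3.24  3.78] 0.003 17.04
s 0.0015 [ 1.78 -4.23  6.07] 0.0015 17.41
s 0.0 [ 2.24 -4.46  6.34] 0.0001 17.77
s -0.0015 [ 6.14 -4.41  4.85] -0.0004 18.14
 18.14 w 0.0352 tcp [ 0.4899 -0.241   0.0082] rpy [ 1.80e+02 -1.00e-01  4.01e+01] F [ 7.44 -0.01  2.48] M [-0.08 -1.04  0.02]
```

It reached the stop at s ≈ −0.4 mm, where the axial force jumped to 6 N. The sideways force of −4.4 N shows the left face taking more load, so I shift about 0.8 mm to balance and then press.

```bash
python3 - <<'E'
from h import *
f0=np.load('f0.npy'); s=float(np.load('s.npy'))-.0005; w=-.0008; z=.0615
arm.move_l(tgt(s,w,z),feed=.02); a,b,c,o=fr(f0); print(np.round([a,b,c],2))
while z>.052:
    z-=.0008
    w-=np.clip(-b*.00015,-.0004,.0004) # move toward force relief
    arm.move_l(tgt(s,w,z),feed=.02); a,b,c,o=fr(f0)
    print('z',round(z,4),'w',round(w,5),np.round([a,b,c],2),'tcpz',o["tcp_pos"][2].round(4),'s',((o["tcp_pos"][:2]-C)@DX-.0018).round(4),round(o["time_s"],2),o["grip_width"].round(4))
    if c>19 or max(abs(a),abs(b))>15: break
np.save('fin.npy',[s,w,z])
for n in("scene","side","wrist"): snap(n,f"pics/{n}6.png")
a=cv2.imread('pics/scene6.png');b=cv2.imread('pics/side6.png')
cv2.imwrite('pics/c6.png',np.hstack([cv2.resize(a[130:260,140:270],(400,400)),cv2.resize(b[80:190,330:440],(400,400))]))
st()
E
```

```text
[ 6.4  -3.43  5.29]Traceback (most recent call last):
  File "<stdin>", line 8, in <module>
AttributeError: 'float' object has no attribute 'round'
```

```bash
python3 - <<'E'
from h import *
f0=np.load('f0.npy'); s=float(np.load('s.npy'))-.0005; w=-.0012; z=.0607
a,b,c,o=fr(f0); print(np.round([a,b,c],2))
while z>.052:
    z-=.0008
    w-=np.clip(-b*.00015,-.0004,.0004)
    arm.move_l(tgt(s,w,z),feed=.02); a,b,c,o=fr(f0)
    print('z',round(z,4),'w',round(float(w),5),np.round([a,b,c],2),'tcpz',round(float(o["tcp_pos"][2]),4),'s',round(float((o["tcp_pos"][:2]-C)@DX-.0018),4),round(o["time_s"],2))
    if c>19 or max(abs(a),abs(b))>15: break
np.save('fin.npy',[s,w,z])
for n in("scene","side","wrist"): snap(n,f"pics/{n}6.png")
a=cv2.imread('pics/scene6.png');b=cv2.imread('pics/side6.png')
cv2.imwrite('pics/c6.png',np.hstack([cv2.resize(a[130:260,140:270],(400,400)),cv2.resize(b[80:190,330:440],(400,400))]))
st()
E
```

```text
[ 6.27 -0.3   9.29]
z 0.0599 w -0.00124 [ 5.41  1.85 13.19] tcpz 0.008 s -0.0004 19.36
z 0.0591 w -0.00097 [ 5.93  2.99 15.97] tcpz 0.008 s -0.0004 19.73
z 0.0583 w -0.00057 [ 4.5   3.22 18.83] tcpz 0.0079 s -0.0004 20.09
z 0.0575 w -0.00017 [ 3.24  3.3  21.71] tcpz 0.0079 s -0.0003 20.46
 20.61 w 0.035 tcp [ 0.4903 -0.2413  0.0079] rpy [179.9  -0.2  40.1] F [ 1.22  4.62 18.77] M [ 0.79  0.04 -0.07]
```

View pics/c6.png

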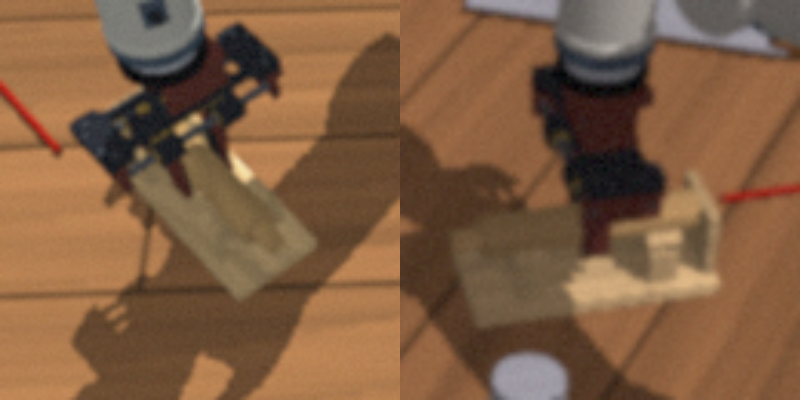

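View pics/wrist6.png

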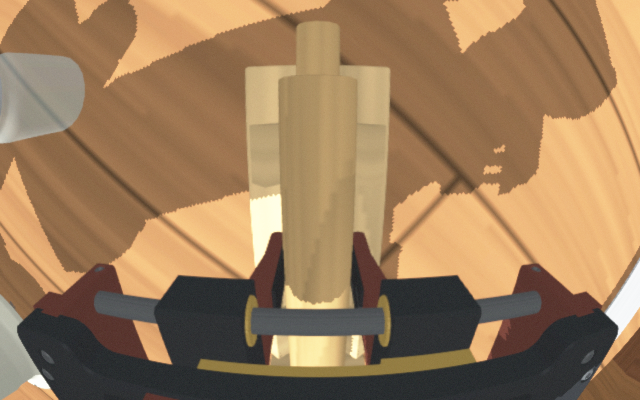

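Down force is about 21 N and the height stalled at tcp z = 0.0079 (fully down). The wrist view shows the shoulder at (318,76), unchanged in the hand, with the leg centred on the board. The axial load eased to 3 N, so I push back to the stop by small steps to confirm contact, then check heights.

```bash
python3 - <<'E'
from h import *
f0=np.load('f0.npy'); s,w,z=np.load('fin.npy')
for i in range(3):
    s-=.0008; w-=.0001
    arm.move_l(tgt(s,w,z),feed=.02); a,b,c,o=fr(f0)
    print('s',round(float(s),4),np.round([a,b,c],2),'meas s,w',((o["tcp_pos"][:2]-C)@DX-.0018).round(5),((o["tcp_pos"][:2]-C)@DY).round(5),round(o["time_s"],2))
    if a>10: break
arm.dwell(.5); o=st()
cw=snap("wrist","pics/wrist7.png"); snap("side","pics/side7.png"); snap("scene","pics/scene7.png")
T=np.linalg.inv(cw["camera_from_world"]);K=cw["K"]
v,u=np.mgrid[10:232,230:410];D=cw["depth"][v,u];x=u-K[0,2];y=v-K[1,2];r=np.hypot(x,y)+1e-9;k=D*np.tan(r/K[0,0])/r
P=np.stack([x*k,y*k,D,np.ones_like(D)],-1)@T.T
S=(P[...,:2]-C)@DX;W=(P[...,:2]-C)@DY;Z=P[...,2]
bd=(Z>.011)&(Z<.019)&(abs(W)<.06);print('board end',np.percentile(S[bd],99.5),'w',np.percentile(W[bd],[1,99]))
lg=(Z>.075)&(Z<.09)&(abs(W)<.012);print('shoulder',np.percentile(S[lg],99.5))
for a in(.0,.03,.06,.085):
    q=(abs(S-a)<.008)&(Z>.066)&(abs(W)<.02); print(a,'top',np.percentile(Z[q],97).round(4),'w',np.percentile(W[q],[2,98]).round(4))
E
```

```text
s -0.0028 [ 6.52  3.39 21.85] meas s,w -0.00024 -0.00061 20.98
s -0.0036 [ 9.38  3.08 20.83] meas s,w -0.00023 -0.00063 21.34
s -0.0044 [11.87  3.62 20.89] meas s,w -0.00017 -0.0006 21.71
 22.21 w 0.0353 tcp [ 0.4904 -0.2412  0.0079] rpy [179.9  -0.4  40.2] F [ 7.21  9.61 16.79] M [ 1.7  -0.89 -0.21]
board end 0.10760217774048683 w [-0.04458948  0.04432625]
shoulder 0.09475719326074432Traceback (most recent call last):
  File "<stdin>", line 17, in <module>
    return _quantile_unchecked(
        a, q, axis, out, overwrite_input, method, keepdims, weights)
    return _ureduce(a,
                    func=_quantile_ureduce_func,
    ...<5 lines>...
                    overwrite_input=overwrite_input,
                    method=method)
    r = func(a, **kwargs)
    result = _quantile(arr,
                       quantiles=q,
    ...<2 lines>...
                       out=out,
                       weights=wgt)
    slices_having_nans = np.isnan(arr[-1, ...])
                                  ~~~^^^^^^^^^
IndexError: index -1 is out of bounds for axis 0 with size 0
```

View pics/side7.png

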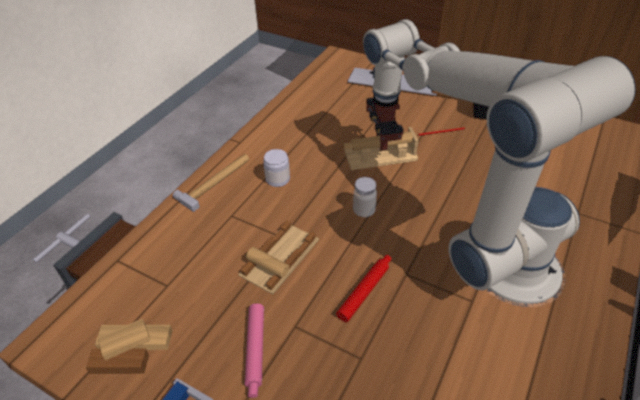

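View pics/scene7.png

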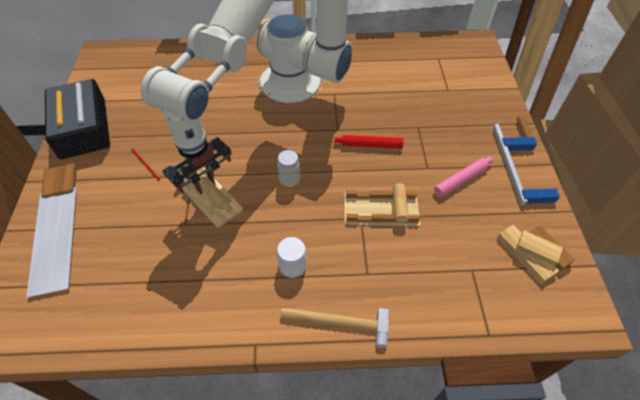

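```bash
python3 - <<'E'
from h import *
f0=np.load('f0.npy'); s,w,z=np.load('fin.npy')
arm.move_l(tgt(-.0026,w+.0004,z),feed=.02); a,b,c,o=fr(f0); print(np.round([a,b,c],2))
arm.dwell(.4); a,b,c,o=fr(f0); print(np.round([a,b,c],2)); st()
cw=snap("wrist","pics/wrist8.png")
T=np.linalg.inv(cw["camera_from_world"]);K=cw["K"]
v,u=np.mgrid[10:380,230:410];D=cw["depth"][v,u];x=u-K[0,2];y=v-K[1,2];r=np.hypot(x,y)+1e-9;k=D*np.tan(r/K[0,0])/r
P=np.stack([x*k,y*k,D,np.ones_like(D)],-1)@T.T
S=(P[...,:2]-C)@DX;W=(P[...,:2]-C)@DY;Z=P[...,2]
for a in np.arange(-.09,.095,.02):
    q=(abs(S-a)<.008)&(Z>.066)&(Z<.095)&(abs(W)<.02)&(D>0)
    if q.sum()>5: print(round(a,3),q.sum(),'top',np.percentile(Z[q],95).round(4),'w',np.percentile(W[q],[2,98]).round(4))
lg=(Z>.075)&(Z<.09)&(abs(W)<.012);print('shoulder',np.percentile(S[lg],99.5))
E
```

```text
[ 6.01  1.18 19.92]
[ 5.98  2.13 20.2 ]
 23.24 w 0.035 tcp [ 0.4903 -0.2413  0.0079] rpy [179.8  -0.3  40.1] F [ 3.11  4.9  17.82] M [ 0.77 -0.35 -0.08]
-0.07 95 top 0.0762 w [-0.0167  0.0171]
-0.05 1015 top 0.0798 w [-0.0161  0.0155]
-0.03 149 top 0.08 w [-0.01    0.0117]
-0.01 1623 top 0.0813 w [-0.0176  0.0175]
0.01 2555 top 0.0899 w [-0.0193  0.0192]
0.03 2296 top 0.0799 w [-0.0163  0.0159]
0.05 2622 top 0.0799 w [-0.0162  0.0158]
0.07 2861 top 0.08 w [-0.0162  0.0159]
0.09 2586 top 0.0801 w [-0.0161  0.0156]
shoulder 0.09457741147273387
```

The leg's top reads 80 mm from s = −50 to +90 mm, so its axis is at 62 mm and level. It is centred in the V to about 0.3 mm, and its shoulder is at 94.6 mm (95 expected with the butt on the stop). The load is steady at 20 N down, 6 N into the stop and 2 N sideways, so I hand in.

```bash
python3 - <<'E'
from h import *
arm.job_done(); st()
E
```

```text
the job is handed in; nothing more can be done
the job is handed in; nothing more can be done
```

The long leg is lying in the V-cradle with its butt against the end stop and its tenon pointing away. I handed the job in with the arm still gripping and pressing it, at about 23.3 s of the 35 s.

**Last checks before hand-in**
- **Seating:** the leg's axis is 62 mm above the bench and level. It is centred in the V to about 0.3 mm.
- **Stop:** the shoulder (where the tenon begins) is 94.6 mm from the seat, against 95 mm expected. Pushing further raised the force without moving the leg.
- **Press:** the load held steady at about 20 N down, 6 N into the stop and 2 N sideways. I relieved an axial push that had briefly reached 12 N and tilted the tool by 0.4°.
- **Other items:** in the last camera pictures the rung, jar, tin and both look-alikes look where they started.

**What disagreed**
- **Missed first grasp:** the real fingertips sit about 36 mm short of the TCP the arm reports. My first closing therefore shut on top of the bar, pressing on it with 5–6 N. I saw this from the finger width and the wrist camera, corrected for it and re-gripped at 35.4 mm on the 36 mm bar.
- **Camera views:** the scene and side cameras differed by 2–3 mm. The wrist camera and contact with the cradle settled that.
- **Final state:** I could not read the arm's state after handing in.

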